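# Fit the splined rotor on the sample mill

### The arm

A 7-joint arm with a two-finger parallel gripper is mounted at the origin on the work surface. World frame = base frame: x ahead of the robot, y to its left, z up, the work surface at z = 0. Lengths are in m, angles in rad, forces in N, time in s.
With the tool pointing down it reaches from about 0.425 to 1.025 m from the base axis. Payload 9.4 kg.
Tool frame: the origin (TCP) lies on the centre line of the jaws, within the pads' length; the fingertips stand 14 mm ahead of it and the grasp point (between the pads) lies 5 mm behind it; z points along the fingers, y is the line along which they close (so a half turn about z gives the same grasp; the last joint's range is limited). The gripper opens to 85 mm and grips with 20 to 120 N. Pads are 22 mm wide; open, the fingers measure 114 mm over their backs; the gripper's body (76 mm by 85 mm) begins 54 mm behind the grasp point. The pads swing forward as they close: fully open they stand 13 mm farther back than shut.
Start: joints at [-1.408, 0.599, -0.003, 1.599, 0.002, 0.943, -0.08], TCP at [0.172, 0.704, 0.245] pointing down, gripper open.
Joint ranges: [-2.57, 2.57], [-0.35, 1.97], [-1.29, 1.29], [0.11, 2.56], [-1.05, 4.19], [0.11, 1.86], [-2.63, 2.63]. Speed limits (rad/s): [2.22, 2.22, 3.01, 3.01, 3.14, 3.14, 3.14].

### API

Orientations are given as [roll, pitch, yaw] about the fixed x, y, z axes, in that order (R = Rz(yaw) Ry(pitch) Rx(roll)).
In Python, from workcell import * gives the robot as it stands. Calls block until the motion is done:
- move_ptp(position, orientation): joint-space move of the TCP to a pose.
- move_straight(position, attitude=None, feed=0.15): straight line of the TCP; attitude=None keeps the orientation; feed is the mean speed in m/s.
- movej(angles): joint-space move.
- set_gripper(opening, newtons=None): finger opening in m; newtons is the grip in N (None keeps the last); returns when the fingers have stopped.
- dwell(seconds).
- ik(position, orientation): joint angles nearest the present ones, or None.
- grab_frame(name): name is "scene" or "side" or "wrist"; returns the picture (400x640x3 uint8, red, green, blue); there is no depth.
- camera_info(name): a dict with "fov_y" (degrees; the focal length in pixels is half the picture's height over the tangent of half this angle, whatever the lens; pixels are square), "cx", "cy" (the principal point, pixels), "pose" (4x4, takes a point from camera to world coordinates); the wrist camera has in their place "mount" (4x4, takes a point from camera to tool coordinates, whose origin is the TCP and whose axes are the flange's). Camera axes: x right, y up, looking along -z (the intrinsics and any distortion apply to the point x, -y, -z); pixel columns grow to the right and rows downward; lengths in m; the calibration is good to about 2 mm. A picture is of the moment at which its call begins: read the wrist's pose just before it. camera_info takes no time and is no camera call.
A pose or a line that the arm cannot do raises IKError and nothing moves.
- job_done(): hands the job in; it is judged then, once.
Readings, each from a call of its own:
- read_time(): time.
- read_joint_pos(): joint angles.
- read_dq(): joint speeds.
- read_joint_efforts(): joint torques, N m.
- read_position(): TCP position.
- read_eef_rot(): TCP orientation.
- read_wrist_force(): force on the tool from outside, world axes, zero at the start.
- read_wrist_torque(): the same for the moment, N m.
- read_opening(): finger opening in m.
- read_gripper_force(): force on a finger pad.
Only numpy, scipy, OpenCV 4.12 (cv2) and the standard library are available. Lean on these libraries where they do the work, as an engineer would, in place of code of your own. Each camera call takes 0.05 s, during which the arm holds its last target. There are 200 camera calls.

### The job

Fit the washed rotor to the sample mill. Lift it out of the blue drying holder, stand it upright on the black rubber mat with its splined bore down and let go, then take it again, turn it until its splines line up with the four keys of the mill's drive stub, slide it down until it is fully home on the seat, and let go. Do not drop the rotor, and leave the jar, funnel, measuring cylinder and beaker standing where they are.

Things in the scene. Friction and masses are not known exactly. Their poses are not given: they have to be found in the camera images.
- rotor_mid (a point): the rotor, 112 mm long, 0.3 to 0.6 kg; this point on its axis half-way along. z runs along it from bore end (56 mm away on -z) to neck end (56 mm on +z). First 60 mm from the bore end: aluminium octagonal barrel, 54 mm across flats; the other 52 mm: orange square neck, 36 x 36 mm. Neck faces and two pairs of barrel flats are square to x and y. It starts lying level in the holder
- rotor_bore (a point): centre of the rotor's bore end, same axes as rotor_mid. The bore is 46 mm deep: a round hole of 24 mm diameter with four slots along +x, -x, +y and -y, each 10 mm wide and reaching out to 20 mm from the axis. At the start a pair of neck faces is upright, so that the slots point level and up and down
- stub_seat (a point): the mill's drive stub; this point at the centre of the top of its flat seat (50 mm diameter), on which the rotor's bore end rests when home. z up along the stub; its four keys point along +x, -x, +y, -y. They are 7 mm wide, reach out to 18 mm from the axis and stand 34 mm high, on a brass core of 22 mm diameter. The stub is stiff: it turns about z only under some 0.4 N m
- stub_tip (a point): tip of the stub, 44 mm above the seat: above the keys the bare round core goes on as a pilot for the bore, tapering over its last 8 mm to 14 mm diameter. The stub stands in the middle of an open steel catch pan of 64 mm inner radius whose rim is 31 mm above the seat
- mill: the mill's drive base, fixed, a white housing 240 (x) x 200 (y) mm, 80 mm high, origin at the centre of its underside on the bench, z up. The pan on its top, of 68 mm outer radius, ends 125 mm above the bench; the seat is 94 mm and the tip of the stub 138 mm above the bench
- holder: blue drying holder, fixed, base 150 (x) x 70 (y) x 8 mm, origin at the centre of its underside, z up. The rotor lies along x, neck to +x, its axis 49 mm up, bore end near x = -52 mm. The barrel rests on two ribs 22 mm wide, tops 22 mm up: its sides are free. The neck lies between two cheeks, x = 18 to 52 mm, 20.5 to 28.5 mm to either side, tops 44 mm up
- mat_top (a point): black rubber mat, fixed, 140 x 140 x 4 mm, this point at the centre of its top face, z up
- jar_mid (a point): amber sample jar with a white lid, 60 mm diameter, 85 mm high, this point half-way up; bystander
- funnel_mid (a point): white plastic funnel standing mouth down, 110 mm diameter at the foot, its stem (20 mm diameter) ends 135 mm above the bench, this point half-way up; bystander
- cylinder_mid (a point): clear measuring cylinder, 42 mm diameter, 200 mm high on a blue foot of 64 mm diameter, this point half-way up; bystander
- beaker_mid (a point): white beaker, 68 mm diameter, 85 mm high, this point half-way up; bystander
Things that resemble listed ones, but are neither listed nor needed, are in the scene too. Leave any turquoise look-alike of the part that bears rotor_mid alone. Of the things shaped like the part that bears mat_top, the black one is meant.

How it is judged:
On the way:
1. the rotor stands upright on the mat, bore down, let go and still (angle between rotor_mid's own z axis and vertical below 0.06 rad and z of rotor_mid in the frame of mat_top between 0.052 and 0.059 m and horizontal distance between rotor_mid and mat_top below 0.07 m and contact force between the fingers and rotor below 0.1 N and linear speed of rotor below 0.02 m/s), for 0.2 s.
At the end, for the whole second after the job is handed in: The rotor sits bore down on the stub with its bore end within 2.5 mm of the seat, its centre within 4 mm of the stub's axis, upright within 0.06 rad, at rest and let go (horizontal distance between rotor_mid and stub_seat below 0.004 m and z of rotor_mid in the frame of stub_seat between 0.053 and 0.0585 m and angle between rotor_mid's own z axis and vertical below 0.06 rad and linear speed of rotor below 0.02 m/s and contact force between the fingers and rotor below 0.1 N); the robot touches nothing.
It fails at once if the rotor is dropped (moves faster than 0.6 m/s with no finger on it) (linear speed of rotor above 0.6 m/s and contact force between the fingers and rotor below 0.1 N).
It fails at once if the jar is moved more than 25 mm or tipped (distance of jar_mid from where it was at the start of the episode above 0.025 m or angle between jar_mid's own z axis and vertical above 0.3 rad).
It fails at once if the funnel is moved more than 25 mm or tipped (distance of funnel_mid from where it was at the start of the episode above 0.025 m or angle between funnel_mid's own z axis and vertical above 0.3 rad).
It fails at once if the measuring cylinder is moved more than 25 mm or tipped (distance of cylinder_mid from where it was at the start of the episode above 0.025 m or angle between cylinder_mid's own z axis and vertical above 0.3 rad).
It fails at once if the beaker is moved more than 25 mm or tipped (distance of beaker_mid from where it was at the start of the episode above 0.025 m or angle between beaker_mid's own z axis and vertical above 0.3 rad).
It also fails if it takes over 59 s, if anything falls off the work surface, if the arm or the gripper's body presses on something with over 40 N, if the wrist force passes 120 N, or if a joint passes its speed limit or range.

## Working session

There is one attempt and no reset: what is moved stays moved. The work goes in short steps, each a Python script; the robot and the scene stay as the last script left them, time stands still between calls to the robot, and variables do not carry over. Pictures are saved under pics/ and viewed, at most 10 in all, crops included, and the job is handed in when it is done.

```bash
ls; mkdir -p pics; python3 - <<'E'
from workcell import *
import cv2,numpy as np
for n in("scene","side"):
    f=grab_frame(n); cv2.imwrite(f"pics/{n}0.png",f[...,::-1]); c=camera_info(n); print(n,c)
print(camera_info("wrist"),read_position(),read_eef_rot())
E
```

```text
pics
scene {'fov_y': 50.10308611748533, 'cx': 320.7240984340603, 'cy': 203.0036117752367, 'pose': array([[ 0.77635514, -0.53518385,  0.33294286,  0.84949839],
       [ 0.63018767,  0.66887064, -0.39430391, -0.37419392],
       [-0.01167062,  0.51593635,  0.85654742,  0.97282912],
       [ 0.        ,  0.        ,  0.        ,  1.        ]])}
side {'fov_y': 54.740722551298475, 'cx': 312.824298498162, 'cy': 198.78625708144588, 'pose': array([[ 0.92729121,  0.23804963, -0.28890029,  0.17867735],
       [-0.37428592,  0.60280338, -0.70465462, -0.73961102],
       [ 0.0064073 ,  0.76155135,  0.6480729 ,  0.81845572],
       [ 0.        ,  0.        ,  0.        ,  1.        ]])}
{'fov_y': 68.76043897553703, 'cx': 323.8126596433001, 'cy': 200.25790812046037, 'mount': array([[ 1.50806683e-03,  9.56364002e-01,  2.92173958e-01,
         7.38018448e-02],
       [ 9.99998220e-01, -1.11085849e-03, -1.52538943e-03,
         3.17080456e-04],
       [-1.13426362e-03,  2.92175739e-01, -9.56363974e-01,
        -1.28023313e-01],
       [ 0.00000000e+00,  0.00000000e+00,  0.00000000e+00,
         1.00000000e+00]])} [0.17209949 0.70383944 0.24447352] [-3.14009857e+00  1.33547789e-04  2.90185890e+00]
```

View pics/scene0.png

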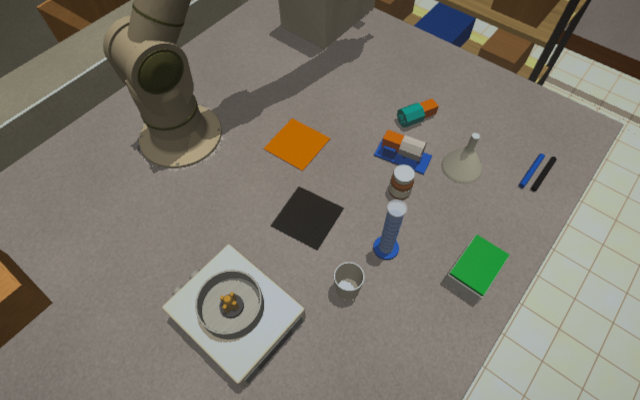

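View pics/side0.png

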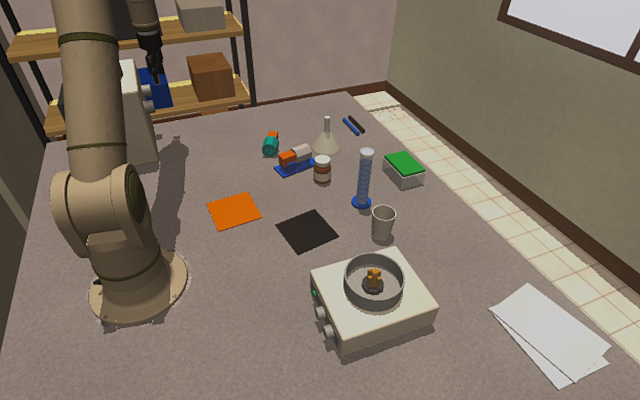

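```bash
cat > h.py <<'E'
from workcell import *
import cv2,numpy as np
from scipy.spatial.transform import Rotation as R
def tool():
    T=np.eye(4);T[:3,:3]=R.from_euler('xyz',read_eef_rot()).as_matrix();T[:3,3]=read_position();return T
def grab(n):
    c=camera_info(n); P=tool()@c['mount'] if n=='wrist' else c['pose']; return grab_frame(n),c,P
def onplane(uv,z,c,P):
    uv=np.atleast_2d(uv).astype(float); f=200/np.tan(np.radians(c['fov_y']/2))
    d=np.c_[(uv[:,0]-c['cx'])/f,-(uv[:,1]-c['cy'])/f,-np.ones(len(uv))]@P[:3,:3].T
    return P[:3,3]+d*((z-P[2,3])/d[:,2])[:,None]
def pix(X,c,P):
    q=(np.atleast_2d(X)-P[:3,3])@P[:3,:3]; f=200/np.tan(np.radians(c['fov_y']/2))
    return np.c_[c['cx']-f*q[:,0]/q[:,2],c['cy']+f*q[:,1]/q[:,2]]
def blobs(m,n=3,amin=40):
    m=cv2.morphologyEx(m.astype(np.uint8),cv2.MORPH_OPEN,np.ones((2,2),np.uint8))
    cs=sorted(cv2.findContours(m,cv2.RETR_EXTERNAL,cv2.CHAIN_APPROX_NONE)[0],key=cv2.contourArea)[::-1]
    return [c[:,0] for c in cs[:n] if cv2.contourArea(c)>amin]
def rect(b,z,c,P):
    X=onplane(b,z,c,P)[:,:2]*1000; (a,s,t)=cv2.minAreaRect(X.astype(np.float32)); return np.round(a,1),np.round(s,1),round(t,1)
E
python3 - <<'E'
from h import *
for n in("scene","side"):
    g,c,P=grab(n); hsv=cv2.cvtColor(g,cv2.COLOR_RGB2HSV); H,S,V=[hsv[...,i].astype(int) for i in range(3)]
    M={'orange67':((H<14)&(S>180)&(V>120),.067),'blue8':((H>100)&(H<125)&(S>140),.008),'black4':(V<60)&(S<120) and None if 0 else ((V<60),.004),'teal':((H>80)&(H<98)&(S>140),.02),'white80':((S<45)&(V>185),.08)}
    for k,(m,z) in M.items():
        m=m.copy(); m[:, :0]=0
        for b in blobs(m,5): print(n,k,b.mean(0).round(),*rect(b,z,c,P))
    for k,uv,z in (('jar',{'scene':(400,190),'side':(322,178)},0),('funnel',{'scene':(462,168),'side':(326,143)},0),('cyl',{'scene':(386,248),'side':(361,203)},0),('beaker',{'scene':(348,286),'side':(382,236)},0),('pan',{'scene':(230,303),'side':(374,279)},.11),('tip',{'scene':(229,297),'side':(375,269)},.138)): print(n,k,onplane(uv[n],z,c,P).round(3))
E
```

```text
scene blue8 [447.  23.] [352.6 918. ] [164.2 148.8] 89.9
scene blue8 [401. 158.] [559.1 335. ] [146.9  68.2] 12.3
scene blue8 [386. 250.] [685.7  66. ] [60.3 51.7] 22.9
scene blue8 [533. 171.] [862.7 513.1] [ 13.5 135.8] 0.3
scene black4 [308. 219.] [475.5  17.3] [137.3 137.4] 9.1
scene black4 [575.  47.] [ 813.7 1114.4] [294.8 522.4] 7.9
scene black4 [161.  72.] [-247.6  136. ] [151.8 214.3] 51.5
scene black4 [174.  21.] [-429.3  325.3] [114.5 242. ] 39.3
scene black4 [182. 120.] [-58.2  27.8] [160.4 126. ] 65.0
scene teal [410. 115.] [494.5 470.9] [85.1 54.6] 64.3
scene white80 [252. 293.] [ 522.8 -242.4] [110.6 226.8] 88.4
scene white80 [405. 174.] [615.2 237.1] [46.1 43.2] 38.6
scene white80 [347. 287.] [680.3 -92.2] [29.9 15. ] 24.1
scene jar [[0.613 0.239 0.   ]]
scene funnel [[0.706 0.407 0.   ]]
scene cyl [[ 0.681  0.074 -0.   ]]
scene beaker [[ 0.667 -0.065  0.   ]]
scene pan [[ 0.52  -0.282  0.11 ]]
scene tip [[ 0.52  -0.277  0.138]]
side orange67 [288. 155.] [520.3 323.9] [50.4 36. ] 10.1
side blue8 [156.  88.] [ 145.1 1209.3] [121.5 503.1] 2.6
side blue8 [296. 169.] [553.
[... 228 characters left out ...]
  14.2] [137.6 139.3] 9.1
side black4 [22. 95.] [-499.  1501.1] [  52.2 1450.8] 16.3
side black4 [249.  53.] [ 741.  1761.6] [1899.3   49.8] 76.8
side teal [272. 143.] [511.1 493.5] [71.3 51.2] 68.6
side white80 [554. 333.] [ 818.1 -519.9] [137.3 209.6] 11.5
side white80 [580.  18.] [2871.6 1228.6] [1449.1  803.1] 35.2
side white80 [374. 293.] [ 518.2 -283.7] [191.9 231.2] 88.5
side white80 [615. 312.] [ 983.4 -538.4] [117.2  69.1] 0.2
side white80 [537. 357.] [ 734.9 -546.6] [ 33.5 150.7] 10.9
side jar [[0.615 0.242 0.   ]]
side funnel [[0.719 0.446 0.   ]]
side cyl [[0.68  0.074 0.   ]]
side beaker [[ 0.67  -0.081  0.   ]]
side pan [[ 0.519 -0.282  0.11 ]]
side tip [[ 0.521 -0.276  0.138]]
```

```bash
cat >> h.py <<'E'
def rpy(z,x):
    z=np.array(z,float);z/=np.linalg.norm(z);x=np.array(x,float);x-=z*(x@z);x/=np.linalg.norm(x)
    return R.from_matrix(np.c_[x,np.cross(z,x),z]).as_euler('xyz')
def u(a): return np.array([np.cos(a),np.sin(a),0])
Z=np.array([0,0,1.])
def tilted(phi,al,s):  # tool z leans al from down towards heading phi; tool x = s*(rotor neck direction comp.)
    z=u(phi)*np.sin(al)-Z*np.cos(al); return rpy(z, s*(-u(phi)*np.cos(al)-Z*np.sin(al)))
E
python3 - <<'E'
from h import *
d=np.radians
p=ik
for s in(1,-1):
  for al in (0,15,25,35):
    a=p([.572,.334,.05],tilted(d(10.5),d(al),s)); a0=p([.572,.334,.15],tilted(d(10.5),d(al),s))
    ok=[]
    for ph in range(-60,61,15):   # placing: angle from down = 90-... tool z 90-al below; lean=90-al... 
        q=p([.472,.017,.045],tilted(d(ph),d(90-0),s) if 0 else rpy(u(d(ph))*np.cos(d(al))-Z*np.sin(d(al)), s*(Z*np.cos(d(al))+u(d(ph))*np.sin(d(al)))))
        if q is not None: ok.append(ph)
    print(s,al,None if a is None else np.round(a,2),a0 is not None,ok)
for xy,z in(((.472,.016),.09),((.52,-.278),.16),((.52,-.278),.25),((.5,.32),.30)):
  print(xy,z,[y for y in range(-180,180,15) if p([*xy,z],[np.pi,0,d(y)]) is not None])
E
```

```text
1 0 [-0.54  0.77 -0.12  1.87  0.17  0.51  0.98] True [-60, -45, 60]
1 15 [-0.74  0.73  0.1   2.06  0.44  0.13  0.65] True [-60, -45, 60]
1 25 [-0.13  0.92 -0.92  2.13  1.76  0.89 -0.51] True [-60, 60]
1 35 [-0.07  1.07 -1.1   2.23  2.    1.23 -0.67] True [-60, 60]
-1 0 [-0.93  0.83  0.52  1.9  -0.71  0.6  -1.34] True [-60, -45, 45]
-1 15 [-0.89  0.76  0.34  2.07 -0.82  0.15 -1.25] True [-60, -45, 60]
-1 25 [-0.71  0.73 -0.01  2.17  2.15  0.27  2.06] False [-60, 60]
-1 35 [-0.51  0.79 -0.37  2.26  2.21  0.7   2.02] True [-60, 60]
(0.472, 0.016) 0.09 [-180, -165, -150, -135, -120, -105, -90, -75, -60, -45, -30, -15, 0, 15, 30, 45, 60, 75, 90, 105, 120, 135, 150, 165]
(0.52, -0.278) 0.16 [-180, -165, -150, -135, -120, -105, -90, -75, -60, -45, -30, -15, 0, 15, 30, 45, 60, 75, 90, 105, 120, 135, 150, 165]
(0.52, -0.278) 0.25 [-180, -165, -150, -135, -120, -105, -90, -75, -60, -45, -30, -15, 0, 15, 30, 45, 60, 75, 90, 105, 120, 135, 150, 165]
(0.5, 0.32) 0.3 [-180, -165, -150, -135, -120, -105, -90, -75, -60, -45, -30, -15, 0, 15, 30, 45, 60, 75, 90, 105, 120, 135, 150, 165]<sys>:0: UserWarning: Gimbal lock detected. Setting third angle to zero since it is not possible to uniquely determine all angles.
```

```bash
python3 - <<'E'
from h import *
d=np.radians
move_ptp([.545,.33,.28],tilted(d(10.5),0,1)); print(read_time(),read_joint_pos())
g,c,P=grab("wrist"); cv2.imwrite("pics/w1.png",g[...,::-1]); np.savez('w1.npz',g=g,P=P)
hsv=cv2.cvtColor(g,cv2.COLOR_RGB2HSV); H,S,V=[hsv[...,i].astype(int) for i in range(3)]
for b in blobs((H<16)&(S>150)&(V>90)): print('or',b.mean(0),*rect(b,.067,c,P))
for b in blobs((H>100)&(H<125)&(S>140)): print('bl',b.mean(0),*rect(b,.008,c,P))
for al in(0,15,20,25):
  for s in(1,-1):
    r=[]
    for xy in((.472,.016),(.50,.02),(.52,.02)):
      r.append([ph for ph in range(-180,180,15) if ik([*xy,.045],rpy(u(d(ph))*np.cos(d(al))-Z*np.sin(d(al)), s*(Z*np.cos(d(al))+u(d(ph))*np.sin(d(al))))) is not None])
    print(al,s,ik([.572,.334,.05],tilted(d(10.5),d(al),s)) is not None,*r)
E
```

```text
2.1167 [-0.58574757  0.45851161 -0.07276281  1.77119741  0.03993144  0.91328511
  1.08020152]
or [331.86666667 158.12592593] [521.1 334.8] [40.7 34.9] 11.9
or [468.34337349 183.92168675] [520.3 503.9] [44.5 33.5] 64.4
or [250.69724771 202.37614679] [594.8 250. ] [53.7 24.4] 61.9
bl [323.91842105 158.88157895] [554.8 342.3] [146.6  67.8] 12.5
bl [139.08053691 223.11409396] [678.   81.1] [62.  57.8] 41.7
0 1 True [-150, -135, -120, -105, -90, -75, -60, -45, 60, 75, 90, 105, 120, 135, 150] [-150, -135, -120, -105, -90, -75, -60, -45, -30, 60, 75, 90, 105, 120, 135, 150] [-135, -120, -105, -90, -75, -60, -45, -30, 30, 60, 75, 90, 105, 120, 135, 150]
0 -1 True [-150, -135, -120, -105, -90, -75, -60, -45, 45, 75, 90, 105, 120, 135, 150] [-150, -135, -120, -105, -90, -75, -60, -45, -30, 45, 60, 75, 90, 105, 120, 135, 150] [-135, -120, -105, -90, -75, -60, -45, -30, 30, 45, 60, 75, 90, 105, 120, 135, 150]
15 1 True [-180, -165, -150, -135, -120, -105, -90, -75, -60, -45, 60, 75, 90, 105, 120, 135, 150, 165] [-180, -165, -150, -135, -120, -105, -90, -75, -60, -45, 45, 60, 75, 90, 105, 120, 13
[... 1035 characters left out ...]
 -150, -135, -120, -105, -90, -75, -60, -45, 60, 75, 90, 105, 120, 135, 150, 165] [-180, -165, -150, -135, -120, -105, -90, -75, -60, -45, 60, 75, 90, 105, 120, 135, 150, 165] [-180, -165, -150, -135, -120, -105, -90, -75, -60, -45, 45, 60, 75, 90, 105, 120, 135, 150, 165]
25 -1 True [-180, -165, -150, -135, -120, -105, -90, -75, -60, -45, 60, 75, 90, 105, 120, 135, 150, 165] [-180, -165, -150, -135, -120, -105, -90, -75, -60, -45, 60, 75, 90, 105, 120, 135, 150, 165] [-180, -165, -150, -135, -120, -105, -90, -75, -60, -45, 45, 60, 75, 90, 105, 120, 135, 150, 165]<sys>:0: UserWarning: Gimbal lock detected. Setting third angle to zero since it is not possible to uniquely determine all angles.
```

View pics/w1.png

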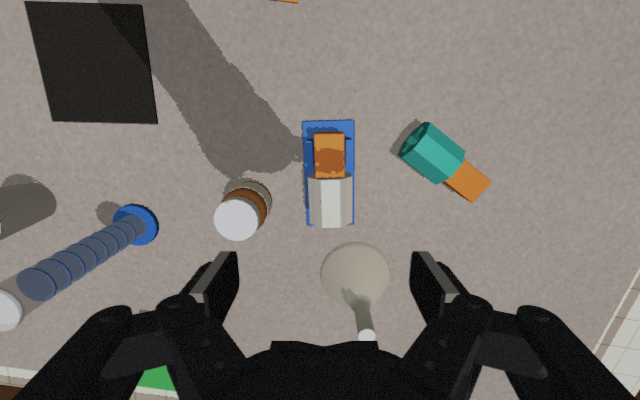

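```bash
python3 - <<'E'
from h import *
d=np.radians
move_ptp([.562,.338,.16],tilted(d(11.5),0,1)); print(read_time(),read_position(),read_eef_rot())
g,c,P=grab("wrist"); cv2.imwrite("pics/w2.png",g[...,::-1]); np.savez('w2.npz',g=g,P=P)
hsv=cv2.cvtColor(g,cv2.COLOR_RGB2HSV); H,S,V=[hsv[...,i].astype(int) for i in range(3)]
for b in blobs((H<16)&(S>150)&(V>90)): print('or',b.mean(0),*rect(b,.067,c,P))
for b in blobs((H>100)&(H<125)&(S>140)): print('bl',b.mean(0),*rect(b,.008,c,P))
E
```

```text
2.725 [0.56196278 0.33866416 0.16038786] [ 3.14157533e+00 -3.05927129e-04 -2.94036644e+00]
or [328.88636364 153.20909091] [519.9 334.2] [50.5 35.7] 11.6
or [530.92198582 196.39007092] [519.9 497.6] [43.8 32.1] 64.5
or [209.23170732 221.37195122] [593.6 250.6] [53.3 25.6] 62.0
bl [328.17966903 137.79669031] [519.8 334.5] [75.9 68.5] 12.4
bl [ 61.35046729 243.79439252] [677.5  81. ] [62.  61.8] 38.1
```

View pics/w2.png

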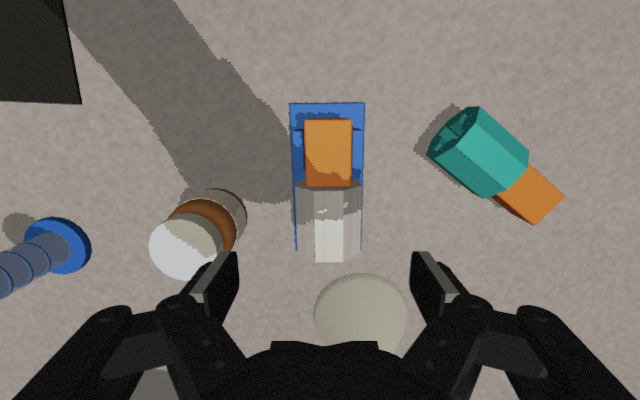

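```bash
python3 - <<'E'
from h import *
d=np.radians; al=d(20)
w=np.load('w2.npz'); c=camera_info('wrist'); J=onplane((185,248),.085,c,w['P'])[0]; print('jar',J.round(3))
h=-u(d(12)); nc=np.array([.5199,.3342,.049]); gp=nc-h*.050; bore=nc-h*.086
o=tilted(d(12),al,1); Rt=R.from_euler('xyz',o).as_matrix(); tcp=gp+Rt[:,2]*.004
tip=tcp+Rt[:,2]*.014-np.sign(1)*Rt[:,1]*.050*np.sign((Rt[:,1]@u(d(-78)))*-1); print('tip',tip.round(3),np.linalg.norm((tip-J)[:2]))
set_gripper(.074,90)
move_ptp(tcp+[0,0,.09],o)
move_straight(tcp,feed=.12)
print(read_time(),read_position(),read_wrist_force())
f,c,P=grab('side'); cv2.imwrite('pics/s1.png',f[60:260,200:460][...,::-1].repeat(3,0).repeat(3,1)[:600,:780])
set_gripper(0.03,90)
print(read_opening(),read_gripper_force(),read_wrist_force(),read_time())
T=tool(); np.savez('grasp.npz',T=T,bore_t=np.linalg.inv(T)@np.r_[bore,1],z_t=T[:3,:3].T@h)
E
```

```text
jar [0.609 0.24  0.085]
tip [0.585 0.297 0.032] 0.06167467964061667Traceback (most recent call last):
  File "<stdin>", line 9, in <module>
workcell.IKError: the arm cannot follow that straight line within its joint ranges
```

```bash
cat > pick.py <<'E'
from h import *
d=np.radians; al=d(12)
h=-u(d(12)); nc=np.array([.5199,.3342,.049]); gp=nc-h*.046; bore=nc-h*.086
o=tilted(d(12),al,1); Rt=R.from_euler('xyz',o).as_matrix(); tcp=gp+Rt[:,2]*.004
move_ptp(tcp+[0,0,.07],o); print(read_joint_pos().round(2))
move_straight(tcp,feed=.12)
print(read_time(),read_position(),read_wrist_force())
f,c,P=grab('side'); cv2.imwrite('pics/s1.png',f[60:260,200:460][...,::-1].repeat(3,0).repeat(3,1)[:600,:780])
set_gripper(0.03,90)
print(read_opening(),read_gripper_force(),read_wrist_force(),read_time())
T=tool(); np.savez('grasp.npz',T=T,bore_t=np.linalg.inv(T)@np.r_[bore,1],z_t=T[:3,:3].T@h)
E
python3 pick.py
```

```text
[-0.7   0.63  0.04  2.    0.22  0.33  0.91]
4.675 [0.56574282 0.34428432 0.04555151] [ 0.18112559 -0.08179998  0.62170623]
0.052440956197735644 93.94887397822458 [-2.34296683 -1.12318355  8.00737796] 5.0417
```

View pics/s1.png

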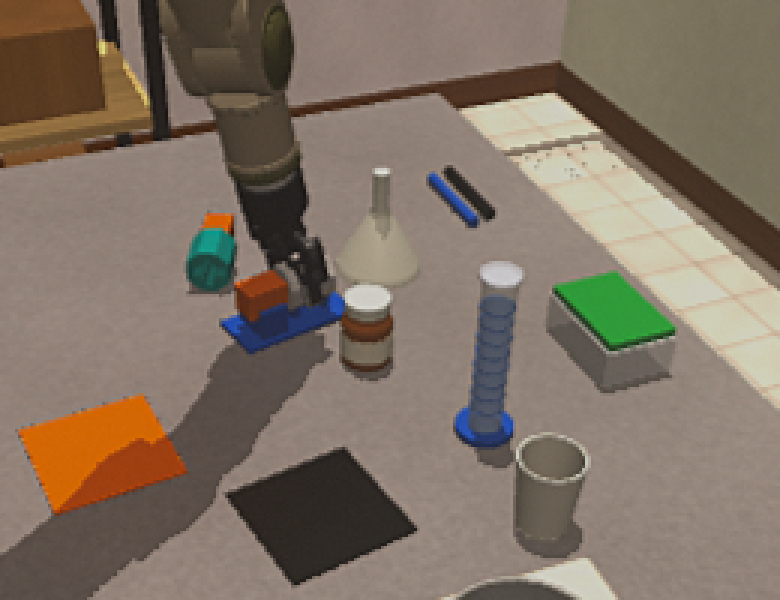

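The picture shows the fingers around the barrel in the holder (crop px 300,275), with the jar clear beside them. Next: lift, turn upright and lower onto the mat.

```bash
cat > place.py <<'E'
from h import *
d=np.radians; G=np.load('grasp.npz'); zt=G['z_t']; bt=G['bore_t'][:3]
def down(target,label,zmin,step=.001,F=4):
    z=read_position()[2]; f0=read_wrist_force()[2]
    while z>zmin:
        z-=step; p=read_position(); move_straight([target[0],target[1],z],feed=.03)
        f=read_wrist_force()[2]
        if f-f0>F: print(label,'contact',z,f-f0); return
    print(label,'no contact',z,f-f0)
if __name__=='__main__':
    p=read_position(); move_straight(p+[0,0,.20],feed=.25)
    print(read_opening(),read_wrist_force(),read_time())
    al=np.arcsin(abs(zt[2])); ph=d(-60)
    for ph in (d(-60),d(-75),d(-90),d(-45)):
        o=rpy(u(ph)*np.cos(al)-Z*np.sin(al), Z*np.cos(al)+u(ph)*np.sin(al))
        Rt=R.from_euler('xyz',o).as_matrix(); print(Rt@zt)
        tcp=np.array([.478,.022,.004])-Rt@bt
        if ik(tcp,o) is None: print('noik',ph); continue
        try:
            move_ptp(tcp+[0,0,.12],o); move_straight(tcp+[0,0,.008],feed=.15); break
        except IKError as e: print(ph,e)
    print(read_time(),read_position()-tcp,read_joint_pos().round(2),read_opening())
    f,c,P=grab('side'); cv2.imwrite('pics/s2.png',f[100:300,200:460][...,::-1].repeat(3,0).repeat(3,1)[:600,:780])
E
python3 place.py
```

```text
0.05270802655858927 [-0.70105722 -0.19072911 -5.45842997] 6.0
[1.20967899e-04 6.98432613e-05 9.99999990e-01]
8.1917 [ 6.50072849e-05 -1.56566109e-04  8.85859890e-03] [-0.8   1.19 -0.06  2.35  1.35  1.31  1.17] 0.052562912247382
```

View pics/s2.png

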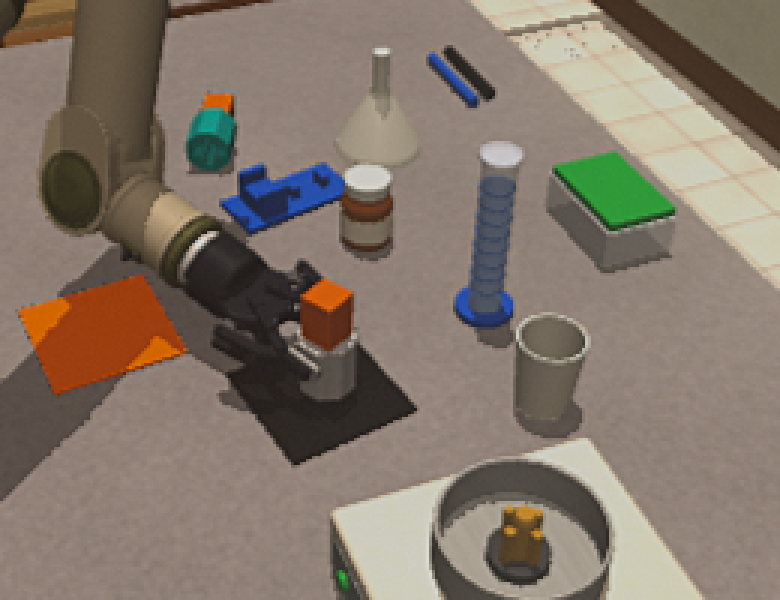

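The rotor hangs upright over the mat at crop px (327,345), neck up. Lower and release.

```bash
python3 - <<'E'
from place import *
p=read_position(); down(p,'mat',p[2]-.018,F=4)
T=tool(); zc=T[:3,:3]@zt; b=(T@np.r_[bt,1])[:3]; print('bore',b); np.save('stand.npy',b)
set_gripper(.078); dwell(.2); print(read_opening(),read_gripper_force(),read_wrist_force(),read_time())
p=read_position(); move_straight(p-T[:3,2]*.13,feed=.2)
dwell(.1)
f,c,P=grab('side'); cv2.imwrite('pics/s3.png',f[100:300,200:460][...,::-1].repeat(3,0).repeat(3,1)[:600,:780]); print(read_time())
for n in('side','scene'):
    g,c,P=grab(n);hsv=cv2.cvtColor(g,cv2.COLOR_RGB2HSV); H,S,V=[hsv[...,i].astype(int) for i in range(3)]
    m=(H<14)&(S>180)&(V>170)
    for bb in blobs(m,4): print(n,bb.mean(0),*rect(bb,.116,c,P))
E
```

```text
mat contact 0.041725364125663716 4.6527062675657005
bore [0.47817291 0.02175715 0.00339473]
0.07798182026526558 0.0 [0.39758803 0.26991496 0.24621756] 11.3167
12.2667
side [309.22580645 201.41935484] [478.5  17.5] [32.3 34.1] 30.6
```

View pics/s3.png

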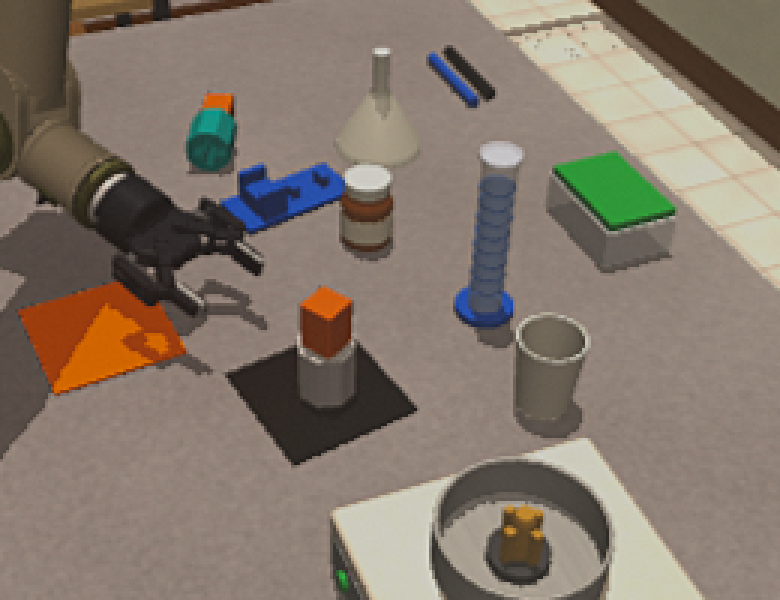

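The rotor stands on the mat at crop px (327,350), released. Next I look at the stub from above, from two opposite yaws.

```bash
python3 - <<'E'
from h import *
p=read_position(); move_straight(p+[0,0,.18],feed=.3)
S0=np.array([.520,-.272])
for k,y in enumerate((np.pi/2,-np.pi/2)):
    move_ptp([*S0,.25],[np.pi,0,y]); dwell(.15)
    g,c,P=grab('wrist'); np.savez(f'st{k}.npz',g=g,P=P); print(read_joint_pos().round(2),read_time())
    q=pix([[*S0,.13]],c,P)[0].round().astype(int); print(q)
    cr=g[max(q[1]-75,0):q[1]+75,q[0]-100:q[0]+100]
    cv2.imwrite(f'pics/st{k}.png',cv2.resize(cr[...,::-1],None,fx=2,fy=2,interpolation=cv2.INTER_NEAREST)) 
a,b=[cv2.imread(f'pics/st{k}.png') for k in(0,1)]; cv2.imwrite('pics/stab.png',cv2.resize(np.hstack([a,b]),(800,300),interpolation=cv2.INTER_NEAREST))
E
```

```text
[ 0.13  0.45  0.37  1.94 -0.22  0.8   0.62] 14.8583
[322 203]
[ 0.13  0.45  0.37  1.93 -0.22  0.8   0.62] 15.3083
[323 199]
```

View pics/stab.png

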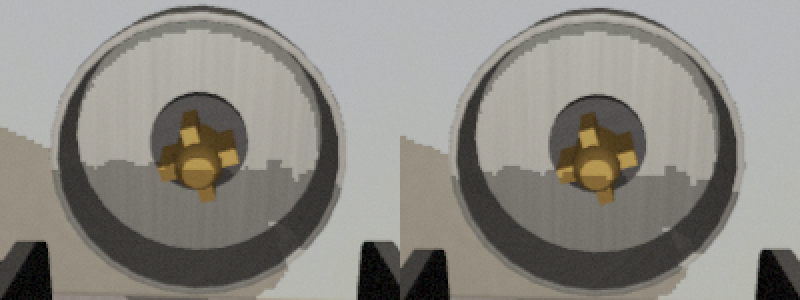

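```bash
python3 - <<'E'
from h import *
S0=np.array([.520,-.272])
move_straight([*S0,.20],feed=.2); dwell(.15)
ims=[]
for k in(0,1):
    g,c,P=grab('wrist'); q=pix([[*S0,.13]],c,P)[0].round().astype(int)-[25,25]; np.savez(f'su{k}.npz',g=g,P=P,q=q); print(read_eef_rot().round(3),q,read_time())
    ims.append(cv2.resize(g[q[1]:q[1]+50,q[0]:q[0]+50][...,::-1],None,fx=8,fy=8,interpolation=cv2.INTER_NEAREST))
    if k==0:
        j=read_joint_pos(); j[6]+=-np.pi if j[6]>0 else np.pi; movej(j); dwell(.2)
im=np.hstack(ims)
for i in range(0,800,80): cv2.line(im,(i,0),(i,4),(255,255,255),1)
cv2.imwrite('pics/su.png',im)
E
```

```text
[3.140e+00 1.000e-03 1.571e+00] [297 193] 15.9083
[-3.140e+00 -1.000e-03 -1.571e+00] [301 193] 18.8083
```

View pics/su.png

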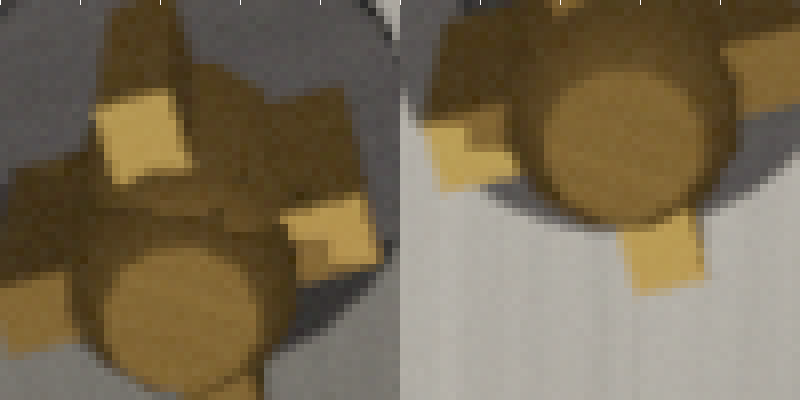

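The left panel (yaw 90°) shows the tip disc centred at (183,318) and the upper and right key tops. The right panel (yaw -90°) shows the disc at (625,148) and the lower and left key tops. I project these to the known heights.

```bash
python3 - <<'E'
from h import *
from scipy.optimize import least_squares
c=camera_info('wrist'); V=[]
for k,(disc,K) in enumerate((((183,318),[(95,113),(168,88),(362,192),(380,265)]),((225,148),[(306,278),(240,296),(40,192),(25,122)]))):
    w=np.load(f'su{k}.npz'); f=lambda a:np.array(a)/8-.5+w['q']
    D=onplane(f(disc),.138,c,w['P'])[0,:2]; X=onplane(f(K),.128,c,w['P'])[:,:2]
    # outer corners of two adjacent keys, clockwise in image
    m=np.array([[.018,.0035],[.018,-.0035],[.0035,-.018],[-.0035,-.018]])
    best=None
    for y0 in np.arange(4)*np.pi/2:
        s=least_squares(lambda p:((m@np.array([[np.cos(p[2]),np.sin(p[2])],[-np.sin(p[2]),np.cos(p[2])]])+p[:2]*1)-X).ravel(),[*D,y0],x_scale=[.001,.001,.1])
        if best is None or s.cost<best.cost: best=s
    print('disc',D.round(4),'keys',best.x[:2].round(4),np.degrees(best.x[2])%90,'rms mm',1000*np.sqrt(2*best.cost/8))
    V.append(np.r_[D,best.x[:2],np.degrees(best.x[2])%90])
print(np.mean(V,0)); print(read_joint_pos().round(2),read_eef_rot().round(3))
E
```

```text
disc [ 0.5184 -0.2798] keys [ 0.5184 -0.2801] 15.643392038298146 rms mm 0.19656312248292074
disc [ 0.518  -0.2803] keys [ 0.518  -0.2806] 15.003983572409183 rms mm 0.21874127297029494
[ 0.51820133 -0.28004622  0.51819458 -0.28034931 15.32368781]
[ 0.15  0.51  0.34  1.98 -0.25  0.69 -2.49] [-3.140e+00 -1.000e-03 -1.571e+00]
```

```bash
python3 - <<'E'
from h import *
d=np.radians; B=np.load('stand.npy')[:2]; B=np.array([B[0],B[1]])
move_straight(read_position()+[0,0,.08],feed=.3)
set_gripper(.084,25)
move_ptp([*B,.16],[np.pi,0,d(30)]); print(read_eef_rot().round(3),read_joint_pos().round(2))
move_straight([*B,.091],feed=.12)
set_gripper(.02,25); print('A',read_opening(),read_position(),read_wrist_force(),read_time()); TA=tool()
set_gripper(.084)
j=read_joint_pos(); j[6]+=-np.pi/2 if j[6]>0 else np.pi/2; movej(j)
T=tool(); t=TA[:2,3]; move_straight([*B,.091])
set_gripper(.02,70); print('B',read_opening(),read_position(),read_eef_rot().round(4),read_joint_pos().round(2),read_wrist_force(),read_time())
f0=read_wrist_force()
move_straight([*B,.27],feed=.2); print(read_wrist_force(),read_opening())
yaw=read_eef_rot()[2]; ty=d(15.3); ty+=np.round((yaw-ty)/(np.pi/2))*np.pi/2; print(np.degrees(yaw),np.degrees(ty))
move_ptp([.5182,-.2802,.27],[np.pi,0,ty]); dwell(.2); print(read_position(),np.degrees(read_eef_rot()),read_joint_pos().round(2),read_time())
g,c,P=grab('side'); q=pix([[.518,-.28,.16]],c,P)[0].astype(int); cr=g[max(0,q[1]-70):q[1]+70,q[0]-90:q[0]+90][...,::-1]; cv2.imwrite('pics/ins.png',cr.repeat(4,0).repeat(4,1))
E
```

```text
[3.141 0.    0.52 ] [-0.04  0.45 -0.17  2.23  0.16  0.48 -1.38]
A 0.035629367224150436 [0.47839655 0.02183512 0.09146402] [-0.47778092  0.34428536  7.54237202] 21.9
B 0.035211576217606226 [0.47812528 0.02173175 0.09114268] [-3.1415  0.      2.0943] [-0.08  0.57 -0.11  2.28  0.21  0.3   0.15] [-1.17994082  0.09427405  4.24537226] 24.5917
[ 0.01634324  0.83803195 -4.15140105] 0.035033830374806806
119.99796424915112 105.3
[ 0.51873913 -0.27851022  0.27017281] [ 1.79976742e+02 -1.82467369e-02  1.05456972e+02] [ 0.44  0.41 -0.05  1.89  0.03  0.84  0.64] 27.0
```

View pics/ins.png

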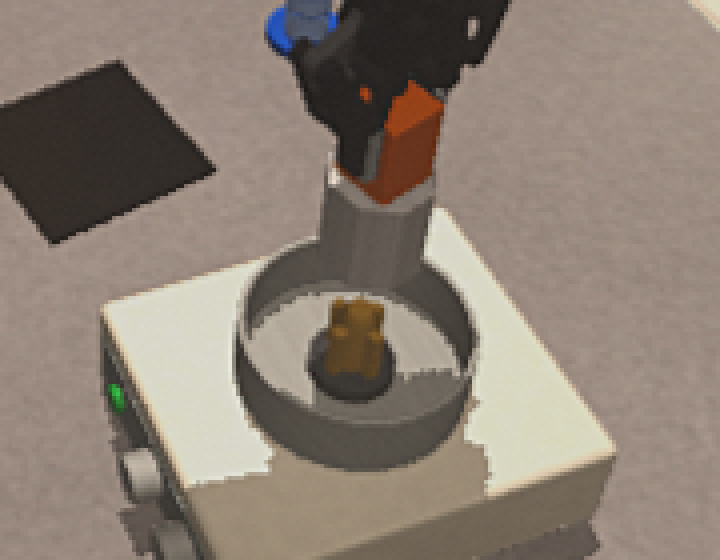

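The rotor is held upright over the pan at crop px (380,200). Correct the residual position error and lower under force watch.

```bash
cat > ins.py <<'E'
from h import *
d=np.radians; S=np.array([.5182,-.2802]); o=[np.pi,0,d(105.3)]
if __name__=='__main__':
    move_straight([*S,.232],o,feed=.1); dwell(.2); e=S-read_position()[:2]; print('err',e,np.degrees(read_eef_rot()))
    f0=read_wrist_force(); z=.232; C=S+e
    while z>.1805:
        z-=.002; move_straight([*C,z],o,feed=.04); f=read_wrist_force()-f0; 
        print(round(z,4),read_position().round(4),f.round(1),read_wrist_torque().round(2))
        if f[2]>12 or np.hypot(*f[:2])>25: break
    print(read_time(),read_opening())
E
python3 ins.py
```

```text
err [-0.00036195  0.00017979] [1.79945057e+02 4.50973633e-02 1.05295002e+02]
0.23 [ 0.5177 -0.28    0.23  ] [ 1.1 -0.2  0.3] [0.03 0.02 0.03]
0.228 [ 0.5178 -0.28    0.2279] [ 0.8 -0.2 -0.1] [-0.01 -0.04  0.02]
0.226 [ 0.5177 -0.28    0.2258] [ 0.7  0.8 -0.7] [-0.05  0.05 -0.04]
0.224 [ 0.5178 -0.28    0.2238] [-0.4  0.2 -0.1] [-0.01 -0.03 -0.02]
0.222 [ 0.5178 -0.28    0.2219] [ 1.   1.2 -0.2] [ 0.02  0.02 -0.04]
0.22 [ 0.5177 -0.28    0.2198] [ 1.4  0.4 -0.3] [-0.    0.01  0.01]
0.218 [ 0.5177 -0.28    0.2178] [ 1.6  1.  -0.2] [-0.05 -0.02 -0.04]
0.216 [ 0.5178 -0.28    0.2158] [ 1.   1.  -1.5] [-0.03 -0.01 -0.  ]
0.214 [ 0.5178 -0.28    0.2139] [ 0.6  0.2 -1.4] [-0.02  0.01  0.04]
0.212 [ 0.5178 -0.28    0.2119] [-0.7  1.7  0.2] [ 0.01  0.01 -0.04]
0.21 [ 0.5178 -0.28    0.2099] [ 0.8  0.5 -1. ] [-0.    0.01 -0.02]
0.208 [ 0.5178 -0.28    0.2079] [ 0.8  0.4 -0.3] [0.05 0.02 0.02]
0.206 [ 0.5178 -0.28    0.2059] [ 0.2  0.2 -0.4] [ 0.02 -0.03 -0.05]
0.204 [ 0.5178 -0.28    0.2039] [ 1.   0.7 -0.2] [-0.   -0.01  0.02]
0.202 [ 0.5178 -0.28    0.2019] [0.9 0.5 0.2] [0.03 0.07 0.  ]
0.2 [ 0.5178 -0.28    0.1998] [0.3 0.6 0.5] [-0.06 -0.03 -0.03]
0.198 [ 0.5178 -0.28    0.1978] [ 0.7  0.8 -0.3] [-0.   -0.06 -0.02]
0.196 [ 0.5178 -0.28    0.1958] [ 0.3 -0.1 -0.5] [-0.01 -0.01 -0.02]
0.194 [ 0.5178 -0.28    0.1939] [ 0.4 -0.  -0.1] [0.01 0.01 0.  ]
0.192 [ 0.5178 -0.28    0.1918] [-0.8 -0.3  0.1] [-0.04  0.01  0.01]
0.19 [ 0.5178 -0.28    0.1899] [ 1.4  0.2 -0.2] [-0.06  0.01 -0.02]
0.188 [ 0.5177 -0.28    0.1879] [0.3 0.3 0.1] [0.04 0.03 0.  ]
0.186 [ 0.5178 -0.28    0.1859] [ 0.3  0.5 -0.2] [ 0.02 -0.01  0.  ]
0.184 [ 0.5178 -0.28    0.1839] [-0.2 -0.4 -1.1] [-0.    0.03  0.03]
0.182 [ 0.5178 -0.28    0.1818] [-0.5  0.1  0.3] [ 0.02  0.05 -0.05]
0.18 [ 0.518  -0.2802  0.1811] [-2.9  1.5 10.8] [0.27 0.68 0.01]
34.2833 0.03550571730118098
```

The contact height matches the predicted seat height (0.181 m), so the rotor is home. Release, back off, check and hand in.

```bash
python3 - <<'E'
from h import *
set_gripper(.07); dwell(.1); p=read_position(); move_straight(p+[0,0,.12],feed=.15); dwell(.3)
for n in('side','scene'):
    g,c,P=grab(n);hsv=cv2.cvtColor(g,cv2.COLOR_RGB2HSV); H,S,V=[hsv[...,i].astype(int) for i in range(3)]
    for b in blobs((H<14)&(S>180)&(V>100),4): print(n,b.mean(0),*rect(b,.206,c,P))
    print(pix([[.518,-.28,.206],[.518,-.28,.18]],c,P).round())
print(read_wrist_force(),read_gripper_force(),read_time()); print(job_done())
E
```

```text
side [380.58181818 252.54545455] [ 518.8 -288.7] [36.5 45.2] 15.6
[[378. 250.]
 [377. 258.]]
scene [217.43243243 293.27027027] [ 525.2 -294.7] [13.  34.4] 88.8
[[220. 286.]
 [223. 290.]]
[ 0.66364616 -0.83421359  1.6318103 ] 0.0 36.1667
the job is handed in; nothing more can be done
None
```

The rotor is on the mill's stub, released, and the job was handed in at about 36 s; it touched down at the predicted seat height, it had stood released on the mat on the way, and nothing I saw was knocked, but no verdict was returned.

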